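# Load the sprung sweets display and hold it to the front

### The arm

A 7-joint arm with a two-finger parallel gripper is mounted at the origin on the work surface. World frame = base frame: x ahead of the robot, y to its left, z up, the work surface at z = 0. Lengths are in mm, angles in rad, forces in N, time in s.
With the tool pointing down it reaches from about 425 to 925 mm from the base axis. Payload 6.8 kg.
Tool frame: the origin (TCP) lies between the finger pads; the fingertips stand 19 mm ahead of it and the grasp point (between the pads) is the TCP; z points along the fingers, y is the direction in which the jaws open and shut (so a half turn about z gives the same grasp; the last joint's range is limited). The gripper opens to 85 mm and grips with 20 to 120 N. Pads are 22 mm wide; open, the fingers measure 114 mm over their backs; the gripper's body (76 mm by 85 mm) begins 54 mm behind the grasp point. The pads swing forward as they close: fully open they stand 13 mm farther back than shut.
Start: joints at [-1.327, 0.477, 0.022, 1.555, -0.011, 1.109, -0.083], TCP at [232.594, 633.677, 250.308] pointing down, gripper open.
Joint ranges: [-2.96, 2.96], [-0.34, 2.1], [-1.41, 1.46], [0.24, 2.44], [-1.37, 4.51], [0.17, 1.92], [-2.96, 2.96]. Speed limits (rad/s): [2.39, 2.39, 3.14, 3.14, 3.14, 3.14, 3.14].

### API

Orientations are given as a unit quaternion [w, x, y, z].
In Python, from bench import env gives the robot as it stands.
- The arm moves only by the shell command python3 -m crank 'ROWS' [FORCE]. ROWS is JSON, a list of rows, each a list of 3 entries, a list of its own where there are three numbers: the turn, a rotation vector about the tool's x, y, z in degrees, then the shift along the tool's x, y, z in m, then the opening, from 0 (shut) to 1 (fully open). In form: [[[ax, ay, az], [dx, dy, dz], claw], ...]. A call has 1 to 10 rows; each row is the pose to reach, as a shift and turn from the pose measured when the call began, along the tool's axes at that moment; what a row does not reach only later rows make up. A row lasts 1/12 s, in which the tool goes at most 41.7 mm and 7.16 degrees, less where a joint would pass 70% of its speed; a pose out of reach is approached as far as the arm can. A call with a gripper value outside its range is refused whole. The fingers move at their own pace and stop on an object; FORCE is the grip in N (left out, the last holds). Time passes only in rows, so rows that repeat a pose let the fingers close. It gives the time, the measured TCP pose, the force and the opening at its end, in the units of the state.
- env.get_state(): the state, without advancing time (a new reading comes with each control period).
- env.grab_frame(name): name is "side" or "top" or "wrist"; returns a dict with "color" (400x640x3 uint8, red, green, blue), "fx", "fy", "cx", "cy" (pixels), "R" (3x3) and "t" (3): a world point X has camera coordinates R X + t. Camera axes: x right, y down, z forward; pixel columns grow to the right and rows downward; lengths in mm; the calibration is good to about 2 mm. A picture is of the moment at which its call begins. There is no depth.
- env.hand_in(): hands the job in, once; it reports no verdict.
The state is a dict: "time": time; "joint_positions": joint angles; "dq": joint speeds; "joint_torque": joint torques, N m; "tcp_pos": TCP position; "eef_rot": TCP orientation; "wrist_force": force on the tool from outside, world axes, zero at the start; "torque": the same for the moment, N m; "grip_width": opening from 0.0 (shut) to 1.0 (fully open).
Only numpy, scipy, OpenCV 4.12 (cv2) and the standard library are available. Lean on these libraries where they do the work, as an engineer would, in place of code of your own. Each camera call takes 0.05 s, during which the arm holds its last target. There are 200 camera calls.

### The job

Set the loose rectangular carton upright, flat and square in the empty rectangular pocket of the sweets turntable, lowering it in rather than dropping it, and let go of it. Then grip the turntable's upright wooden post and turn the disc until the pocket with the carton faces the dark steel marker tab beside the rim, and finish still gripping the post and holding the disc still there, because a spring swings it back if it is let go. Leave the round tin, the tape roll and the kraft tray alone.

Things in the scene. Friction and masses are not known exactly. Their poses are not given: they have to be found in the camera images.
- carton_center (a point): centre (half-way up) of the loose lidded kraft-cardboard carton with a pale paper lid band, a solid block 52 (x) x 80 (y) x 50 (z) mm, mass about 0.1 to 0.2 kg, standing on the bench. Its z axis is up, its x axis runs along the 52 mm side. Either way round is the same.
- pocket (a point): centre of the floor of the empty rectangular pocket on the disc, 40 mm above the bench, 75 mm from the turntable's axis; turns with the disc. Inside 58 mm along its x by 86 mm along its y, framed by four steel rails 6 mm thick, 10 mm high. Its -x axis points radially outward from the turntable's axis, z up. The seated carton's centre stands 25 mm above it.
- post: round upright wooden post, a handle that spins freely on its own axis, standing on the disc opposite the pocket, 105 mm from the turntable's axis, 18 mm in diameter (foot 30 mm wide in the lowest 8 mm), 90 mm tall. Origin at its foot's centre on the disc's top, z up. It moves round with the disc; its own yaw means nothing.
- carousel (a joint): angle of the disc, rad, growing counter-clockwise seen from above. 0 is the loading position, where a spring holds it against a stop at the start; it can be turned counter-clockwise to 2.2. Spring torque 0.1 Nm at 0, growing by 0.2 Nm per rad (about 1 N at the post at 0, 4 N at 1.6 rad); it takes the disc back to 0 when let go.
- marker: fixed dark-steel front marker: a strap under the disc with an upright tab outside the rim (tab 36 mm wide, 150 to 170 mm from the axis, up to 53 mm high). Origin on the turntable's axis at bench height; its -x axis points from the axis to the tab. The pocket faces it when both -x axes point the same way: 0.9 to 1.6 rad counter-clockwise from the start.
- tin: bystander: round aluminium tin, 71 mm across, 70 mm high, origin at the centre of its underside
- tape: bystander: roll of tape lying flat, 100 mm across, 48 mm high, origin at the centre of its underside
- tray: bystander: kraft stock tray 120 x 170 x 50 mm with three wrapped bars, origin at the centre of its underside
- base: fixed steel foot of the turntable, origin on the turntable's upright axis at bench height. The plywood disc above it is 270 mm across, its top 40 mm above the bench; fixed on the disc on either side of the pocket stand two amber jars (58 mm across, 59 mm high), centred 90 mm from the axis.
Not all that is in view belongs to the job. What is shaped like the part that bears carton_center but red is not meant.

How it is judged (in metres and radians):
On the way:
1. the carton stands flat and square on the pocket's floor, let go (x of carton_center in the frame of pocket between -0.005 and 0.005 m and y of carton_center in the frame of pocket between -0.005 and 0.005 m and z of carton_center in the frame of pocket between 0.022 and 0.028 m and angle between carton_center's own z axis and vertical below 0.06 rad and angle between the y axis of carton_center and the y axis of pocket, either way round below 0.12 rad and contact force between the fingers and carton below 0.3 N), for 0.3 s.
At the end, for the whole second after the job is handed in: Carton on the pocket's floor (within 3 mm), centred within 5 mm, tilted under 0.06 rad, square within 0.12 rad, not touched by the fingers; pocket within 0.12 rad of the marker's direction; disc still (under 0.05 rad/s); fingers gripping the post (over 3 N) (all of step 1 and angle between the x axis of pocket and the x axis of marker, either way round below 0.12 rad and velocity of joint carousel between -0.05 and 0.05 rad/s and contact force between the fingers and post above 3 N); the arm keeps its last pose, push and grip.
It fails at once if the tin is moved more than 20 mm (distance of tin from where it was at the start of the episode above 0.02 m).
It fails at once if the tape roll is moved more than 20 mm (distance of tape from where it was at the start of the episode above 0.02 m).
It fails at once if the kraft tray is moved more than 20 mm (distance of tray from where it was at the start of the episode above 0.02 m).
It fails at once if the carton is dropped (falls free of the fingers faster than 0.6 m/s, a fall of about 2 cm) (contact force between the fingers and carton below 0.1 N and linear speed of carton above 0.6 m/s).
It also fails if it takes over 58 s, if anything falls off the work surface, if the arm or the gripper's body presses on something with over 40 N, if the wrist force passes 120 N, or if a joint passes its speed limit or range.

## Working session

There is one attempt and no reset: what is moved stays moved. The work goes in short steps, Python scripts to look and compute and a shell command to move; the robot and the scene stay as the last step left them, time stands still between calls to the robot, and variables do not carry over. Pictures are saved under pics/ and viewed, about 8 in all and at most 12, crops included, and the job is handed in when it is done.

```bash
ls; mkdir -p pics; python3 - <<'E'
from bench import env
import cv2,json
s=env.get_state();print(s)
for n in("top","side"):
    f=env.grab_frame(n);cv2.imwrite(f"pics/{n}0.png",f["color"][:,:,::-1])
    print(n,f["fx"],f["fy"],f["cx"],f["cy"],f["R"],f["t"])
E
```

```text
pics
{'time': 0.0, 'joint_positions': array([-1.32711552,  0.47781638,  0.02233582,  1.55642043, -0.01150036,
        1.10928536, -0.08310556]), 'dq': array([-1.06109695e-03,  7.15493488e-04, -1.38008820e-03, -4.05627899e-04,
        4.53799500e-04,  9.23668571e-04,  2.84921019e-05]), 'joint_torque': array([ 8.00603743e-05, -5.96431446e+01,  1.60795480e+00, -2.81200737e+01,
        1.24143870e-02,  9.22142935e-03,  1.33849625e-05]), 'tcp_pos': array([232.40685327, 633.15512804, 249.32778314]), 'eef_rot': array([-9.22309820e-05,  1.74975119e-01,  9.84572443e-01, -8.95961330e-04]), 'wrist_force': array([-0.01758224,  0.54005651, -0.56313431]), 'torque': array([-0.02576131, -0.02500037,  0.00865658]), 'grip_width': 1.0008862846636073}
top 369.91418569032123 369.91418569032123 325.00373389694516 199.46175363268205 [[ 0.00317888 -0.99998447  0.00457754]
 [-0.99644556 -0.0035529  -0.08416429]
 [ 0.08417925 -0.00429372 -0.99644138]] [ 24.9662708  520.52467736 978.60430299]
side 446.83987044036934 446.83987044036934 317.677195221732 201.85057108926412 [[ 0.65033747 -0.75942491 -0.01830265]
 [-0.5941858  -0.49352735 -0.6351173 ]
 [ 0.47329104  0.42391576 -0.77219883]] [-322.0554326   350.59114931  908.57608653]
```

View pics/top0.png

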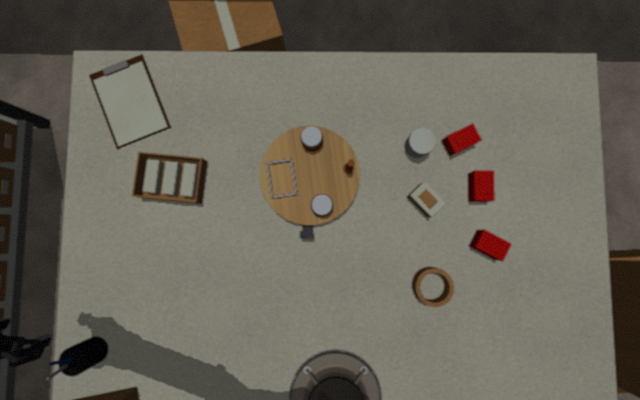

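View pics/side0.png

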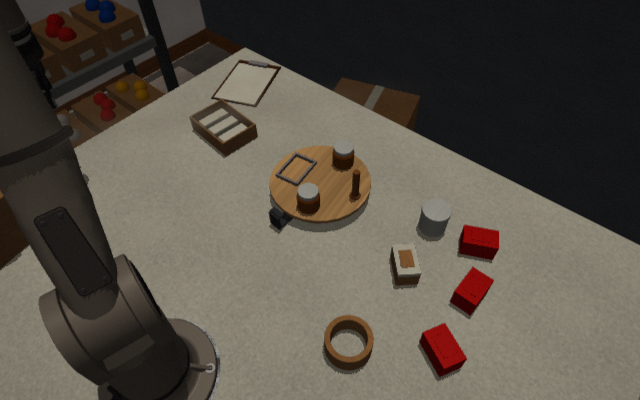

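The top view shows the disc around (310,175), pocket (282,179), post (350,165), tab (307,232), carton (427,199) and tin (421,142). The side view shows the carton at (405,264) and the pocket at (296,169). Next I'll enlarge both.

```bash
cat > h.py <<'E'
from bench import env
import cv2,numpy as np
from scipy.spatial.transform import Rotation as Ro
def K(f): return np.array([[f["fx"],0,f["cx"]],[0,f["fy"],f["cy"]],[0,0,1]])
def P(f): return K(f)@np.c_[f["R"],f["t"]]
def proj(f,X):
    p=P(f)@np.r_[X,1]; return p[:2]/p[2]
def plane(f,uv,z):
    d=f["R"].T@np.linalg.inv(K(f))@np.r_[uv,1]; o=-f["R"].T@f["t"]
    return o+d*(z-o[2])/d[2]
def tri(f,a,g,b):
    X=cv2.triangulatePoints(P(f),P(g),np.float64(a),np.float64(b))[:,0]; X=X[:3]/X[3]
    return X, np.linalg.norm(proj(f,X)-a), np.linalg.norm(proj(g,X)-b)
def crop(n,x0,y0,w,h,s): return cv2.resize(cv2.imread(n)[y0:y0+h,x0:x0+w],None,fx=s,fy=s,interpolation=cv2.INTER_CUBIC)
def rot(s): q=s["eef_rot"]; return Ro.from_quat([q[1],q[2],q[3],q[0]]).as_matrix()
def rel(target,yawdeg=None):
    """shift in tool axes (m) to world TCP target; and turn for tool pointing straight down with tool x at yaw"""
    s=env.get_state();R=rot(s)
    print("shift",np.round(R.T@(np.array(target)-s["tcp_pos"])/1000,4))
    if yawdeg is not None:
        c,d=np.cos(np.radians(yawdeg)),np.sin(np.radians(yawdeg))
        T=np.array([[c,d,0],[d,-c,0],[0,0,-1.]])
        print("turn",np.round(np.degrees(Ro.from_matrix(R.T@T).as_rotvec()),2))
E
python3 - <<'E'
from h import *
a=crop("pics/top0.png",255,120,110,125,5)
b=crop("pics/top0.png",400,120,50,125,5)
cv2.imwrite("pics/tc.png",np.hstack([a,b])); print(np.hstack([a,b]).shape)
a=crop("pics/side0.png",265,135,160,160,5)[:, :];cv2.imwrite("pics/sc.png",a[:600] if 0 else cv2.resize(a,None,fx=.75,fy=.75))
E
```

```text
(625, 800, 3)
```

View pics/tc.png

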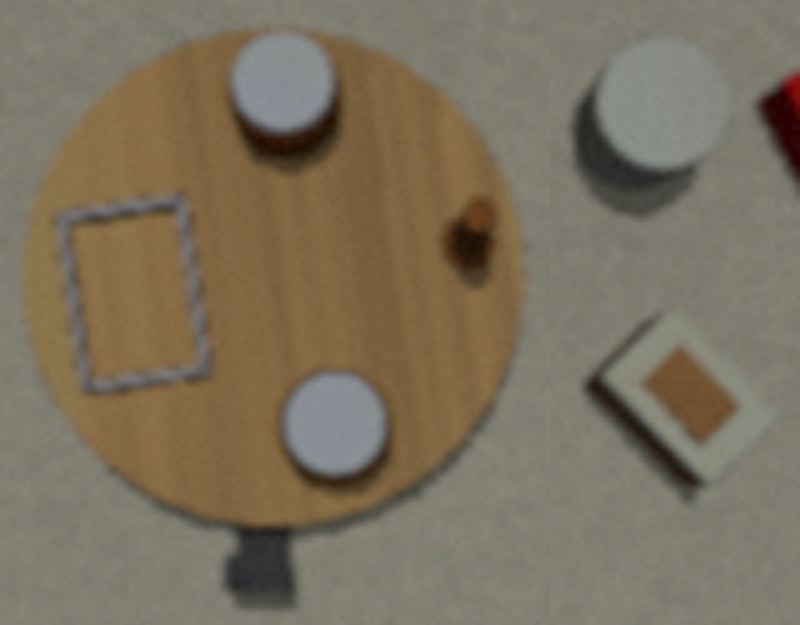

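View pics/sc.png

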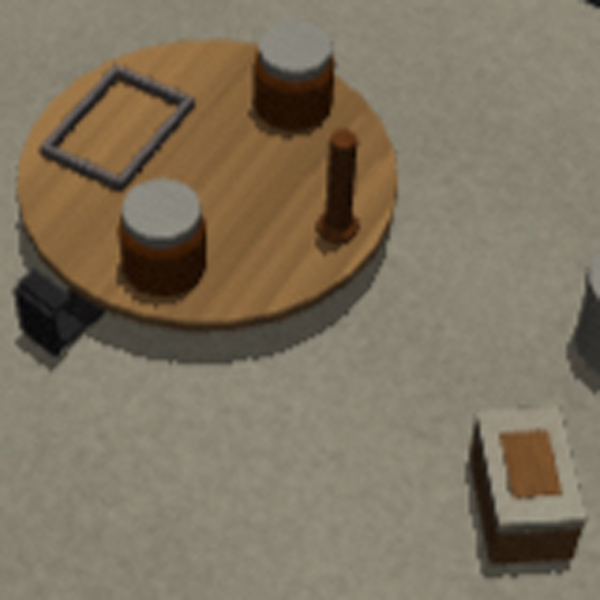

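```bash
python3 - <<'E'
from h import *
t=env.grab_frame("top");s=env.grab_frame("side")
T=lambda c,r,l=True:np.array([(255 if l else 400)+((c if l else c-550)+.5)/5-.5,120+(r+.5)/5-.5])
S=lambda c,r:np.array([265+(c+.5)/3.75-.5,135+(r+.5)/3.75-.5])
cT=[T(*p,False) for p in((668,310),(772,413),(707,487),(600,378))]
cS=[S(*p) for p in((478,408),(562,408),(584,524),(497,528))]
print("carton",tri(t,np.mean(cT,0),s,np.mean(cS,0)))
for f,c in((t,cT),(s,cS)):
    W=np.array([plane(f,u,50) for u in c]);print(W.round(1).tolist(),W.mean(0),np.linalg.norm(W-np.roll(W,-1,0),axis=1))
pT=[T(*p) for p in((58,215),(185,195),(212,373),(85,392))]
pS=[S(*p) for p in((117,68),(194,101),(122,186),(40,150))]
print("pocket",tri(t,np.mean(pT,0),s,np.mean(pS,0)))
for f,c in((t,pT),(s,pS)):
    W=np.array([plane(f,u,50) for u in c]);print(W.round(1).tolist(),W.mean(0),np.linalg.norm(W-np.roll(W,-1,0),axis=1))
print("post",tri(t,T(481,215),s,S(344,135)))
print("axis",plane(t,T(275,278),40), "tin",plane(t,T(662,104,False),70))
for i in((233,530),(297,530),(297,605),(235,605)): print("tab",plane(t,T(*i),53))
for i in((38,271),(68,297),(15,290),(55,318)): print("tabS",plane(s,S(*i),53))
E
```

```text
carton (array([ 521.02801734, -242.67691837,   47.86528425]), np.float64(0.3180392181711043), np.float64(0.25383139132993604))
[[566.4, -232.5, 50.0], [511.9, -286.2, 50.0], [472.9, -251.2, 50.0], [530.1, -195.9, 50.0]] [ 520.3350141  -241.44498387   50.        ] [76.46782984 52.466963   79.51745175 51.46887727]
[[535.5, -195.0, 50.0], [568.8, -234.8, 50.0], [507.4, -289.6, 50.0], [472.4, -251.9, 50.0]] [ 521.0241342  -242.80815173   50.        ] [51.93893353 82.24685001 51.43092528 85.04562363]
pocket (array([573.74039911, 142.13539101,  47.17068783]), np.float64(0.12326768570557811), np.float64(0.08304456076228231))
[[615.5, 182.9, 50.0], [626.5, 115.8, 50.0], [531.7, 100.6, 50.0], [521.4, 167.2, 50.0]] [573.77442943 141.60397599  50.        ] [68.03079845 96.02193559 67.407836   95.38210269]
[[615.0, 181.1, 50.0], [625.4, 115.0, 50.0], [531.0, 99.7, 50.0], [519.1, 167.5, 50.0]] [572.62935806 140.81335424  50.        ] [66.91422296 95.66045763 68.76345316 96.8490766 ]
post (array([600.72738999, -35.06887036, 135.28334641]), np.float64(0.10925673695229303), np.float64(0.0754974433730633))
axis [583.76490795  68.13095901  40.        ] tin [ 672.12422224 -225.98343061   70.        ]
tab [449.2837451   88.62186854  53.        ]
tab [449.39177961  55.29584429  53.        ]
tab [410.55279528  55.07514956  53.        ]
tab [410.45441492  87.25041241  53.        ]
tabS [437.46990117  89.99696574  53.        ]
tabS [434.31947062  59.58375963  53.        ]
tabS [416.20862965  90.47888287  53.        ]
tabS [416.34419684  54.19169052  53.        ]
```

Heights check out (carton top 48, pocket rails 47, post top 135). Everything fits the given sizes: pocket radius 74, post radius 105. Next I'll approach the carton via a waypoint.

```bash
python3 -c "
from h import *
rel((540,240,270),95);rel((520.7,-242,270),43.3)"
```

```text
shift [-0.4242 -0.2633 -0.0199]
turn [-5.000e-02  4.000e-02  6.484e+01]
shift [-0.5722 -0.7225 -0.0194]
turn [-3.0000e-02  7.0000e-02  1.1654e+02]
```

```bash
python3 -m crank '[[[0,0,65],[-0.424,-0.263,-0.02],1],[[0,0,65],[-0.424,-0.263,-0.02],1],[[0,0,65],[-0.424,-0.263,-0.02],1],[[0,0,65],[-0.424,-0.263,-0.02],1],[[0,0,65],[-0.424,-0.263,-0.02],1],[[0,0,65],[-0.424,-0.263,-0.02],1],[[0,0,65],[-0.424,-0.263,-0.02],1],[[0,0,65],[-0.424,-0.263,-0.02],1],[[0,0,65],[-0.424,-0.263,-0.02],1],[[0,0,65],[-0.424,-0.263,-0.02],1]]'
python3 -c "
from h import *
rel((520.7,-242,200),43.3)"
```

```text
time: 1.03
tcp_pos: [489.7, 303.9, 266.9]
eef_rot: [0.0, 0.679, 0.734, -0.0]
wrist_force: [0.4, 1.0, 0.5]
grip_width: 0.998
shift [-0.5466 -0.0117  0.0674]
turn [ 0.    0.06 51.18]
```

```bash
python3 -m crank '[[[0,0,51],[-0.547,-0.012,0.067],1],[[0,0,51],[-0.547,-0.012,0.067],1],[[0,0,51],[-0.547,-0.012,0.067],1],[[0,0,51],[-0.547,-0.012,0.067],1],[[0,0,51],[-0.547,-0.012,0.067],1],[[0,0,51],[-0.547,-0.012,0.067],1],[[0,0,51],[-0.547,-0.012,0.067],1],[[0,0,51],[-0.547,-0.012,0.067],1],[[0,0,51],[-0.547,-0.012,0.067],1],[[0,0,51],[-0.547,-0.012,0.067],1]]'
python3 -c "
from h import *
rel((520.7,-242,180),43.3)"
```

```text
time: 1.87
tcp_pos: [512.4, -109.0, 216.6]
eef_rot: [0.0, 0.929, 0.371, -0.0]
wrist_force: [0.9, -0.2, -0.5]
grip_width: 0.999
shift [-0.0855  0.1021  0.0367]
turn [0.03 0.02 0.21]
```

```bash
python3 -m crank '[[[0,0,0],[-0.0855,0.102,0.037],1],[[0,0,0],[-0.0855,0.102,0.037],1],[[0,0,0],[-0.0855,0.102,0.037],1],[[0,0,0],[-0.0855,0.102,0.037],1],[[0,0,0],[-0.0855,0.102,0.037],1],[[0,0,0],[-0.0855,0.102,0.037],1]]'
python3 - <<'E'
from h import *
f=env.grab_frame("wrist");cv2.imwrite("pics/w1.png",f["color"][:,:,::-1])
print(f["R"],f["t"],f["fx"],f["cx"],f["cy"]);rel((520.7,-242,32),43.3)
E
```

```text
time: 2.37
tcp_pos: [520.1, -242.6, 179.3]
eef_rot: [0.0, 0.929, 0.37, -0.001]
wrist_force: [0.2, 1.3, 0.4]
grip_width: 0.999
[[ 0.68588023 -0.72771363 -0.00108724]
 [-0.70245917 -0.66246626  0.26017219]
 [-0.19005111 -0.17768321 -0.96556162]] [-533.15087176  188.46602258  364.94540142] 324.1572419188547 314.4442200484761 199.3350283196722
shift [-0.0006  0.0007  0.1476]
turn [-0.02  0.    0.23]
```

View pics/w1.png

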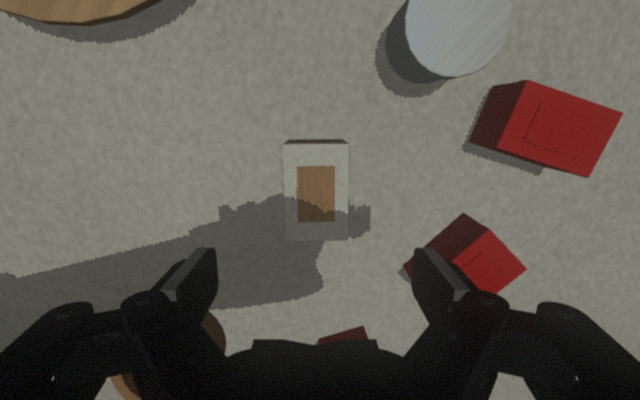

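The wrist view shows the carton lid with corners at about (282,143), (349,143), (349,240) and (284,240), almost square to the jaws. The tin and the red cartons are clear of the fingers.

```bash
python3 - <<'E'
from h import *
f=env.grab_frame("wrist")
W=np.array([plane(f,u,50) for u in((282,143),(349,143),(349,240),(284,240))]);print(W.round(1).tolist(),W.mean(0),np.linalg.norm(W-np.roll(W,-1,0),axis=1))
a=W[0]-W[3];b=W[1]-W[2];print(np.degrees(np.arctan2(a[1],a[0])),np.degrees(np.arctan2(b[1],b[0])))
rel((W.mean(0)[0],W.mean(0)[1],32),43.3)
E
```

```text
[[533.7, -194.1, 50.0], [569.3, -231.7, 50.0], [512.6, -288.5, 50.0], [475.2, -249.0, 50.0]] [ 522.69654008 -240.82727334   50.        ] [51.7373617  80.28015141 54.36609775 80.27157992]
43.15014937315339 45.02650253158466
shift [0.0008 0.0016 0.1477]
turn [-0.02 -0.02  0.32]
```

```bash
python3 -m crank '[[[0,0,0],[0.001,0.0015,0.04],1],[[0,0,0],[0.001,0.0015,0.075],1],[[0,0,0],[0.001,0.0015,0.105],1],[[0,0,0],[0.001,0.0015,0.125],1],[[0,0,0],[0.001,0.0015,0.14],1],[[0,0,0],[0.001,0.0015,0.1475],1],[[0,0,0],[0.001,0.0015,0.1475],1],[[0,0,0],[0.001,0.0015,0.1475],1]]' 35
python3 -m crank '[[[0,0,0],[0,0,0],0.5],[[0,0,0],[0,0,0],0.5],[[0,0,0],[0,0,0],0.5],[[0,0,0],[0,0,0],0.5],[[0,0,0],[0,0,0],0.5],[[0,0,0],[0,0,0],0.5],[[0,0,0],[0,0,0],0.5],[[0,0,0],[0,0,0],0.5],[[0,0,0],[0,0,0],0.5],[[0,0,0],[0,0,0],0.5]]' 35
```

```text
time: 3.13
tcp_pos: [523.5, -239.7, 32.8]
eef_rot: [-0.0, 0.928, 0.372, 0.0]
wrist_force: [0.6, 0.0, 0.8]
grip_width: 1.002
time: 3.97
tcp_pos: [524.5, -239.8, 34.1]
eef_rot: [0.0, 0.928, 0.372, 0.001]
wrist_force: [-0.9, 1.3, 7.1]
grip_width: 0.608
```

```bash
python3 -m crank '[[[0,0,0],[0,0,0],0],[[0,0,0],[0,0,0],0],[[0,0,0],[0,0,0],0],[[0,0,0],[0,0,-0.004],0],[[0,0,0],[0,0,-0.015],0],[[0,0,0],[0,0,-0.04],0],[[0,0,0],[0,0,-0.08],0],[[0,0,0],[0,0,-0.12],0],[[0,0,0],[0,0,-0.14],0],[[0,0,0],[0,0,-0.14],0]]' 40
python3 - <<'E'
from h import *
f=env.grab_frame("wrist");cv2.imwrite("pics/w2.png",f["color"][:,:,::-1])
rel((573.3,141.3,175),9)
E
```

```text
time: 4.8
tcp_pos: [526.5, -241.7, 179.7]
eef_rot: [0.003, 0.928, 0.372, 0.005]
wrist_force: [0.1, -0.6, -1.9]
grip_width: 0.6
shift [ 0.2986 -0.2431  0.0023]
turn [ 0.23 -0.42 34.7 ]
```

View pics/w2.png

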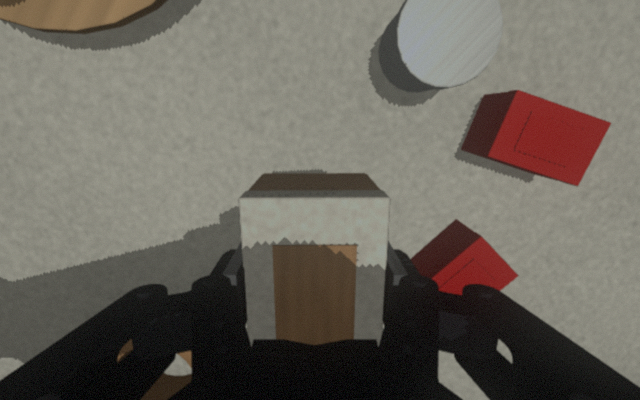

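The carton is held square in the jaws, with its far lid edge at (240..388,198). I'll work out its offset from the TCP, then carry it over.

```bash
python3 - <<'E'
from h import *
f=env.grab_frame("wrist");s=env.get_state();R=rot(s)
for h in(14,16,18):
  A=[plane(f,u,s["tcp_pos"][2]+h) for u in((240,198),(388,198))]
  L=[R.T@(a-s["tcp_pos"]) for a in A];print(h,np.round(L,1).tolist(),np.linalg.norm(A[0]-A[1]))
print(f["R"]@R, f["R"]@s["tcp_pos"]+f["t"])
E
python3 -m crank '[[[0.2,-0.4,35],[0.299,-0.243,0.002],0],[[0.2,-0.4,35],[0.299,-0.243,0.002],0],[[0.2,-0.4,35],[0.299,-0.243,0.002],0],[[0.2,-0.4,35],[0.299,-0.243,0.002],0],[[0.2,-0.4,35],[0.299,-0.243,0.002],0],[[0.2,-0.4,35],[0.299,-0.243,0.002],0],[[0.2,-0.4,35],[0.299,-0.243,0.002],0],[[0.2,-0.4,35],[0.299,-0.243,0.002],0],[[0.2,-0.4,35],[0.299,-0.243,0.002],0],[[0.2,-0.4,35],[0.299,-0.243,0.002],0]]'
python3 -c "
from h import *
rel((573.3,141.3,175),9)"
```

```text
14 [[35.4, -25.0, -13.9], [35.3, 27.7, -13.8]] 52.73867558633076
16 [[35.9, -24.6, -15.9], [35.8, 27.2, -15.8]] 51.79563915497337
18 [[36.5, -24.1, -17.9], [36.3, 26.8, -17.8]] 50.852602723615966
[[-0.00181968  0.99999547 -0.00239789]
 [-0.96622634 -0.00237613 -0.25768394]
 [-0.25768847  0.001848    0.96622629]] [ -1.43489429  30.10098099 137.99947509]
time: 5.73
tcp_pos: [571.3, 151.6, 171.1]
eef_rot: [-0.002, 0.997, 0.081, -0.003]
wrist_force: [0.4, 0.3, -2.2]
grip_width: 0.603
shift [ 0.0003  0.0105 -0.0039]
turn [-0.21  0.33  0.3 ]
```

```bash
python3 -m crank '[[[-0.2,0.3,0.3],[-0.08,0.010,-0.02],0],[[-0.2,0.3,0.3],[-0.08,0.010,-0.02],0],[[-0.2,0.3,0.3],[-0.08,0.010,-0.02],0],[[-0.2,0.3,0.3],[-0.08,0.010,-0.02],0],[[-0.2,0.3,0.3],[-0.08,0.010,-0.02],0],[[-0.2,0.3,0.3],[-0.08,0.010,-0.02],0]]'
python3 - <<'E'
from h import *
f=env.grab_frame("wrist");cv2.imwrite("pics/w3.png",f["color"][:,:,::-1])
s=env.get_state();print(s["tcp_pos"],s["eef_rot"])
c=np.array([573.3,141.3,50]);u=np.array([np.cos(np.radians(9)),np.sin(np.radians(9)),0]);v=np.array([-u[1],u[0],0])
print([proj(f,c+a*49*u+b*35*v).round(1).tolist() for a,b in((1,1),(1,-1),(-1,-1),(-1,1))])
E
```

```text
time: 6.23
tcp_pos: [494.7, 128.9, 191.2]
eef_rot: [0.0, 0.997, 0.079, -0.0]
wrist_force: [0.4, 0.1, -2.0]
grip_width: 0.602
[494.83375864 128.72295227 191.30622395] [ 3.13515982e-04  9.96922598e-01  7.83914453e-02 -1.29537324e-04]
[[266.1, 22.8], [361.0, 22.6], [356.7, 155.6], [270.9, 155.7]]
```

View pics/w3.png

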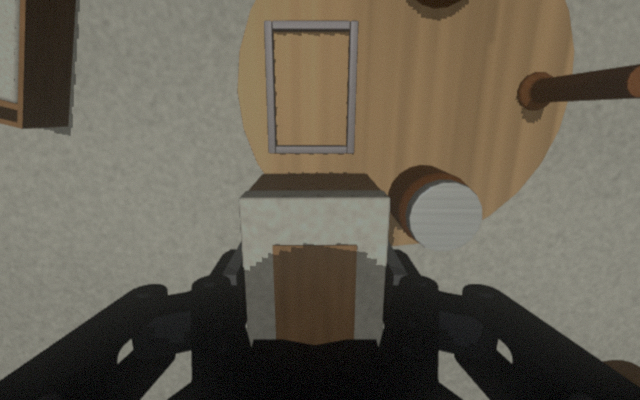

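The rails show at (264,22), (358,21), (355,153) and (268,153), parallel to the held carton and about 2 px off prediction. I'll go to just above the rails and look again.

```bash
python3 -c "
from h import *
rel((577.6,143.5,94),9)"
```

```text
shift [ 0.0841 -0.0017  0.0973]
turn [ 0.03  0.02 -0.01]
```

```bash
python3 -m crank '[[[0,0,0],[0.04,-0.001,0],0],[[0,0,0],[0.075,-0.0017,0],0],[[0,0,0],[0.084,-0.0017,0.02],0],[[0,0,0],[0.084,-0.0017,0.05],0],[[0,0,0],[0.084,-0.0017,0.08],0],[[0,0,0],[0.084,-0.0017,0.097],0],[[0,0,0],[0.084,-0.0017,0.097],0],[[0,0,0],[0.084,-0.0017,0.097],0],[[0,0,0],[0.084,-0.0017,0.097],0]]'
python3 - <<'E'
from h import *
ims=[]
for n,c in(("side",(265,125,110,100)),("top",(255,125,90,100)),("wrist",(215,100,190,200))):
    f=env.grab_frame(n);p=f"pics/d_{n}.png";cv2.imwrite(p,f["color"][:,:,::-1])
    ims.append(crop(p,*c,3 if n=="wrist" else 5))
    if n=="wrist":
        w=f
cv2.imwrite("pics/w4.png",ims[2]);cv2.imwrite("pics/d4.png",cv2.resize(np.hstack(ims[:2]),None,fx=.8,fy=.8))
s=env.get_state();print(s["tcp_pos"],s["eef_rot"])
E
```

```text
time: 7.03
tcp_pos: [578.8, 143.1, 95.2]
eef_rot: [0.0, 0.997, 0.078, 0.001]
wrist_force: [0.2, 0.8, -1.2]
grip_width: 0.6
[578.66944958 143.70027441  95.76840849] [-9.88420935e-05  9.96922196e-01  7.83884262e-02  1.17433308e-03]
```

View pics/w4.png

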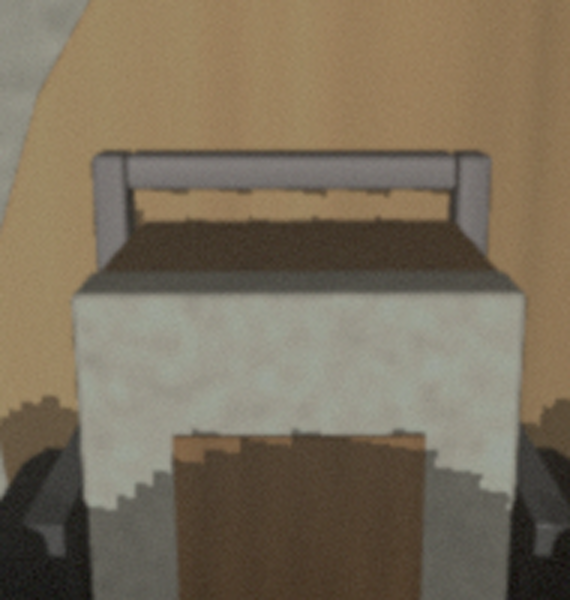

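The lid edge spans columns 76 to 524 in the crop (middle 300), and the rail spans 95 to 490 (middle 292). The carton therefore sits about 1.2 mm to tool +y. I'll compute the fore-aft gap.

```bash
python3 - <<'E'
from h import *
f=env.grab_frame("wrist");s=env.get_state();R=rot(s);t=s["tcp_pos"]
g=lambda r,z:(R.T@(plane(f,(314.5,100+r/3),z)-t)).round(1)
print("rail inner",g(188,50),"rail outer",g(153,50))
for h in(33,34,35): print("carton bottom",g(221,t[2]-h))
print("lid",g(294,t[2]+16))
print(t)
E
```

```text
rail inner [39.6  0.6 45.7] rail outer [45.7  0.6 45.7]
carton bottom [36.1  0.6 33.1]
carton bottom [35.9  0.6 34.1]
carton bottom [35.7  0.6 35.1]
lid [ 36.7   0.6 -15.9]
[578.39870515 143.74862004  95.58787241]
```

View pics/d4.png

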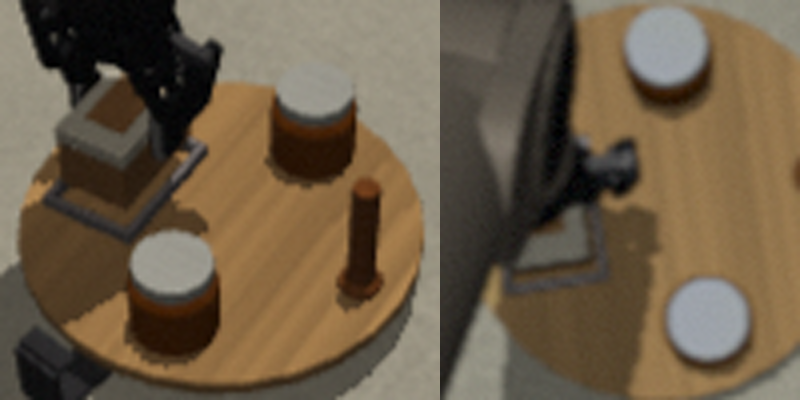

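The views agree: fore-aft gap 3.6 mm (3 wanted), lateral correction −1.2 mm. Lowering slowly.

```bash
python3 -m crank '[[[0,0,0],[0.0005,-0.0012,0],0],[[0,0,0],[0.0005,-0.0012,0.002],0],[[0,0,0],[0.0005,-0.0012,0.005],0],[[0,0,0],[0.0005,-0.0012,0.008],0],[[0,0,0],[0.0005,-0.0012,0.011],0],[[0,0,0],[0.0005,-0.0012,0.014],0],[[0,0,0],[0.0005,-0.0012,0.016],0],[[0,0,0],[0.0005,-0.0012,0.018],0],[[0,0,0],[0.0005,-0.0012,0.018],0],[[0,0,0],[0.0005,-0.0012,0.018],0]]'
```

```text
time: 8.07
tcp_pos: [578.7, 144.9, 77.4]
eef_rot: [-0.0, 0.997, 0.078, 0.001]
wrist_force: [-0.3, 0.1, -1.5]
grip_width: 0.598
```

```bash
python3 -m crank '[[[0,0,0],[0,0,0.001],0],[[0,0,0],[0,0,0.002],0],[[0,0,0],[0,0,0.003],0],[[0,0,0],[0,0,0.0035],0],[[0,0,0],[0,0,0.0035],0],[[0,0,0],[0,0,0.0035],0]]'
```

```text
time: 8.57
tcp_pos: [578.8, 145.0, 74.2]
eef_rot: [-0.0, 0.997, 0.078, 0.001]
wrist_force: [-0.8, 0.4, 2.1]
grip_width: 0.602
```

Contact is felt (wrist force −1.5 → +2.1 N). Releasing now and rising.

```bash
python3 -m crank '[[[0,0,0],[0,0,0],0.7],[[0,0,0],[0,0,0],0.8],[[0,0,0],[0,0,0],0.9],[[0,0,0],[0,0,0],1],[[0,0,0],[0,0,0],1],[[0,0,0],[0,0,0],1],[[0,0,0],[0,0,0],1],[[0,0,0],[0,0,0],1]]'
python3 -m crank '[[[0,0,0],[0,0,-0.01],1],[[0,0,0],[0,0,-0.03],1],[[0,0,0],[0,0,-0.06],1],[[0,0,0],[0,0,-0.1],1],[[0,0,0],[-0.02,0,-0.12],1],[[0,0,0],[-0.05,0,-0.12],1],[[0,0,0],[-0.05,0,-0.12],1],[[0,0,0],[-0.05,0,-0.12],1]]'
python3 - <<'E'
from h import *
f=env.grab_frame("wrist");cv2.imwrite("pics/w5.png",f["color"][:,:,::-1])
rel((600.7,-35.1,180),9)
E
```

```text
time: 9.23
tcp_pos: [578.8, 144.9, 74.1]
eef_rot: [-0.0, 0.997, 0.078, 0.001]
wrist_force: [-0.1, 0.3, 0.7]
grip_width: 1.002
time: 9.9
tcp_pos: [528.0, 137.1, 194.8]
eef_rot: [-0.001, 0.997, 0.078, 0.001]
wrist_force: [-0.7, -0.4, -0.2]
grip_width: 0.993
shift [0.0437 0.1817 0.0145]
turn [-0.07 -0.15  0.01]
```

View pics/w5.png

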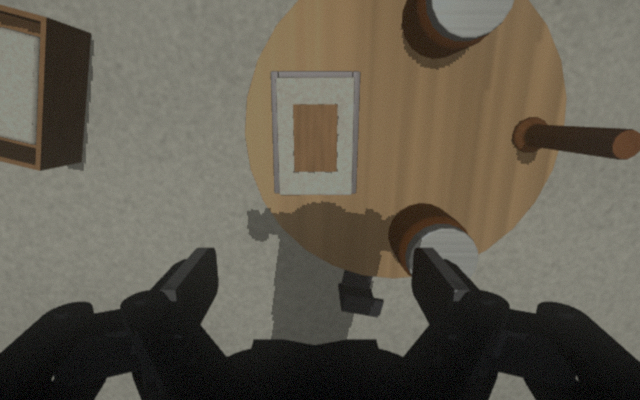

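The carton sits square inside the rails, its lid filling the frame (275..357 × 78..194). The post top is at (626,144) and its foot at (531,134). I'll check the post position and go.

```bash
python3 - <<'E'
from h import *
f=env.grab_frame("wrist")
print(plane(f,(626,144),130),plane(f,(531,134),45))
W=np.array([plane(f,u,90) for u in((276,78),(356,78),(353,194),(277,194))]);print("carton",W.mean(0))
rel((601,-35,180),9)
E
```

```text
[603.78083727 -32.28414612 130.        ] [604.24302783 -32.34872229  45.        ]
carton [576.14778752 143.82820679  90.        ]
shift [0.0434 0.1816 0.0145]
turn [-0.03 -0.16  0.02]
```

```bash
python3 -m crank '[[[0,0,0],[0.01,0.041,0],1],[[0,0,0],[0.02,0.08,0],1],[[0,0,0],[0.03,0.12,0],1],[[0,0,0],[0.04,0.16,0.005],1],[[0,0,0],[0.0446,0.18,0.014],1],[[0,0,0],[0.0446,0.18,0.014],1],[[0,0,0],[0.0446,0.18,0.03],1],[[0,0,0],[0.0446,0.18,0.06],1],[[0,0,0],[0.0446,0.18,0.085],1],[[0,0,0],[0.0446,0.18,0.085],1]]' 60
python3 - <<'E'
from h import *
s=env.get_state();print(s["tcp_pos"],s["wrist_force"])
f=env.grab_frame("side");cv2.imwrite("pics/s6.png",f["color"][:,:,::-1]);a=crop("pics/s6.png",250,80,160,150,4)
f=env.grab_frame("wrist");cv2.imwrite("pics/w6.png",f["color"][:,:,::-1])
b=cv2.resize(f["color"][:,:,::-1],(640,400));cv2.imwrite("pics/c6.png",cv2.resize(np.hstack([a,cv2.resize(b,(960,600))]),(800,300)))
E
```

```text
time: 10.83
tcp_pos: [599.7, -31.9, 104.8]
eef_rot: [-0.001, 0.997, 0.079, -0.003]
wrist_force: [-2.2, -0.5, -0.8]
grip_width: 0.999
[599.6658089  -31.87814953 104.76314405] [-2.1512137  -0.45686421 -0.7840891 ]
```

View pics/c6.png

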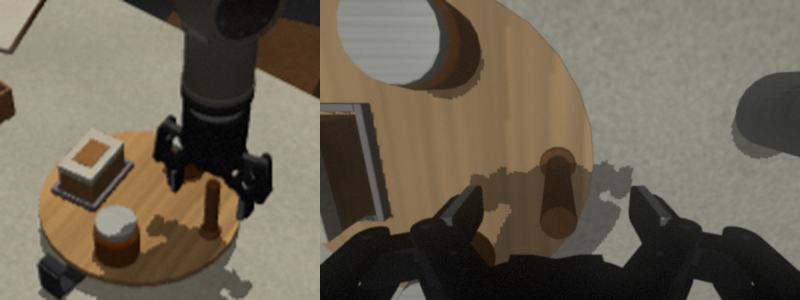

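The post stands between the open fingers, centred in the jaw direction and about 2.5 mm ahead, and the carton is seated. Closing.

```bash
python3 -m crank '[[[0,0,0],[0.0025,0,-0.005],1],[[0,0,0],[0.0025,0,-0.005],0],[[0,0,0],[0.0025,0,-0.005],0],[[0,0,0],[0.0025,0,-0.005],0],[[0,0,0],[0.0025,0,-0.005],0],[[0,0,0],[0.0025,0,-0.005],0],[[0,0,0],[0.0025,0,-0.005],0],[[0,0,0],[0.0025,0,-0.005],0],[[0,0,0],[0.0025,0,-0.005],0],[[0,0,0],[0.0025,0,-0.005],0]]' 60
python3 - <<'E'
from h import *
s=env.get_state();R=rot(s);p=s["tcp_pos"];print(p,s["grip_width"],s["wrist_force"])
ax=np.array([585.5,69.5]);r=p[:2]-ax;print(np.linalg.norm(r),np.degrees(np.arctan2(*r[::-1])))
for a in range(8,84,8):
    c,d=np.cos(np.radians(a)),np.sin(np.radians(a));q=ax+np.array([[c,-d],[d,c]])@r
    print(a,np.round(R.T@np.r_[q-p[:2],0]/1000,4))
E
```

```text
time: 11.77
tcp_pos: [604.8, -33.0, 114.5]
eef_rot: [0.0, 0.997, 0.079, 0.001]
wrist_force: [-0.2, -2.6, 5.7]
grip_width: 0.192
[604.81962268 -33.04553931 114.46295222] 0.19231733390024566 [-0.2221344  -2.63977682  5.73753242]
104.34958291017847 -79.33051471673471
8 [ 0.0145 -0.0014  0.    ]
16 [ 0.0286 -0.0049  0.    ]
24 [ 0.0422 -0.0102  0.0001]
32 [ 0.0548 -0.0174  0.0001]
40 [ 0.0663 -0.0263  0.0001]
48 [ 0.0765 -0.0368  0.0001]
56 [ 0.0851 -0.0485  0.0001]
64 [ 0.0921 -0.0613  0.0001]
72 [ 0.0971 -0.0749  0.0001]
80 [ 1.002e-01 -8.920e-02  1.000e-04]
```

```bash
python3 -m crank '[[[0,0,0],[0.003,0,0],0],[[0,0,0],[0.0075,-0.0005,0],0],[[0,0,0],[0.0145,-0.0014,0],0],[[0,0,0],[0.0215,-0.003,0],0],[[0,0,0],[0.0286,-0.0049,0],0],[[0,0,0],[0.0355,-0.0074,0],0],[[0,0,0],[0.0422,-0.0102,0],0],[[0,0,0],[0.0485,-0.0137,0],0],[[0,0,0],[0.0548,-0.0174,0],0],[[0,0,0],[0.0548,-0.0174,0],0]]'
python3 - <<'E'
from h import *
f=env.grab_frame("top");cv2.imwrite("pics/t7.png",f["color"][:,:,::-1])
s=env.get_state();R=rot(s);p=s["tcp_pos"];print(p,s["grip_width"],s["wrist_force"])
ax=np.array([585.5,69.5]);r=p[:2]-ax;print(np.linalg.norm(r),np.degrees(np.arctan2(*r[::-1])))
for a in range(4,52,4):
    c,d=np.cos(np.radians(a)),np.sin(np.radians(a));q=ax+np.array([[c,-d],[d,c]])@r
    print(a,np.round(R.T@np.r_[q-p[:2],0]/1000,4))
E
```

```text
time: 12.6
tcp_pos: [659.0, -6.8, 114.6]
eef_rot: [0.001, 0.997, 0.079, 0.003]
wrist_force: [3.4, -5.7, 0.1]
grip_width: 0.191
[658.38226417  -7.3211418  114.58188526] 0.192437626844096 [ 2.63887453 -6.17907874  0.06468154]
105.89292827542577 -46.5071735104969
4 [ 0.0059 -0.0044  0.    ]
8 [ 0.0116 -0.0092  0.    ]
12 [ 0.0169 -0.0144  0.    ]
16 [ 0.0218 -0.0199  0.    ]
20 [ 0.0263 -0.0257  0.    ]
24 [ 0.0304 -0.0319  0.    ]
28 [ 0.034  -0.0383  0.    ]
32 [ 0.0372 -0.045   0.    ]
36 [ 0.0399 -0.0519  0.    ]
40 [ 0.0421 -0.0589  0.    ]
44 [ 0.0439 -0.0661  0.    ]
48 [ 0.0451 -0.0734 -0.    ]
```

```bash
python3 -m crank '[[[0,0,0],[0.0059,-0.0044,0],0],[[0,0,0],[0.0116,-0.0092,0],0],[[0,0,0],[0.0169,-0.0144,0],0],[[0,0,0],[0.0218,-0.0199,0],0],[[0,0,0],[0.0263,-0.0257,0],0],[[0,0,0],[0.0304,-0.0319,0],0],[[0,0,0],[0.034,-0.0383,0],0],[[0,0,0],[0.0372,-0.045,0],0],[[0,0,0],[0.0399,-0.0519,0],0],[[0,0,0],[0.0399,-0.0519,0],0]]'
python3 - <<'E'
from h import *
f=env.grab_frame("side");cv2.imwrite("pics/s8.png",f["color"][:,:,::-1])
cv2.imwrite("pics/t8c.png",crop("pics/s8.png",240,120,160,120,5))
f=env.grab_frame("top");cv2.imwrite("pics/t8.png",f["color"][:,:,::-1])
s=env.get_state();R=rot(s);p=s["tcp_pos"];print(p,s["grip_width"],s["wrist_force"],s["time"])
ax=np.array([585.5,69.5]);r=p[:2]-ax;print(np.linalg.norm(r),np.degrees(np.arctan2(*r[::-1])))
E
```

```text
time: 13.48
tcp_pos: [691.8, 53.2, 114.6]
eef_rot: [0.001, 0.997, 0.08, 0.004]
wrist_force: [5.3, -3.1, -0.6]
grip_width: 0.191
[691.48003773  51.69013298 114.60725384] 0.19574921674427107 [ 4.92732541 -4.45772389 -1.15061461] 13.5833
107.46608655735879 -9.539380707669192
```

View pics/t8c.png

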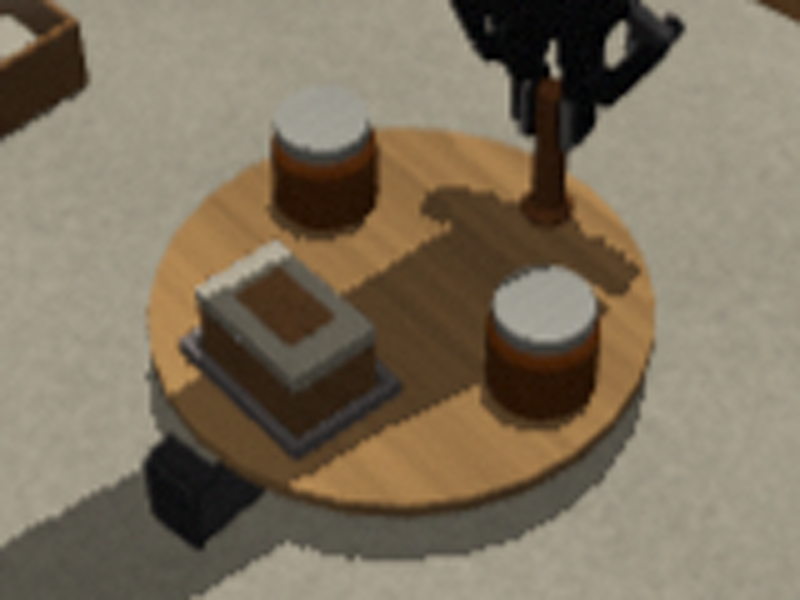

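The disc has turned most of the way: the carton is seated, with frame corners at crop (182,345), (297,455) and (400,385), and the tab at (150..200, 435..545). I'll compute the remaining angle.

```bash
python3 - <<'E'
from h import *
from scipy.optimize import least_squares
pts=np.array([[604.8,-33],[658.6,-7.1],[691.6,52.4]])
print("fit r105",least_squares(lambda c:np.hypot(*(pts-c).T)-105,[585,69]).x)
f=env.grab_frame("side")
o=lambda c,r,z=50:plane(f,(240+(c+.5)/5-.5,120+(r+.5)/5-.5),z)[:2]
L,B,Rr=o(182,345),o(297,455),o(400,385)
T1=o(272,242,90),o(376,330,90),o(292,388,90),o(197,292,90)
e=L-B;g=Rr-B;print("rail",L,B,Rr,np.linalg.norm(e),np.linalg.norm(g),np.degrees(np.arctan2(e[1],e[0])),np.degrees(np.arctan2(-g[1],-g[0])))
print("pocket centre",(L+Rr)/2,"lid",np.mean(T1,0))
d=T1[3]-T1[2];d2=T1[3]-T1[0];print(np.degrees(np.arctan2(d[1],d[0])),np.linalg.norm(d),np.degrees(np.arctan2(d2[1],d2[0])),np.linalg.norm(d2))
# disc centre from ellipse: project circle and compare extents
u=np.linspace(0,2*np.pi,720)
def ext(c):
    q=np.array([proj(f,[c[0]+135*np.cos(a),c[1]+135*np.sin(a),40]) for a in u]);return np.r_[q.min(0),q.max(0)]
m=np.array([240+150/5,120+128/5,240+655/5,120+508/5])-.4
c=least_squares(lambda c:ext(c)-m,[585,69]);print("axis side",c.x,c.fun)
for q in((145,465),(190,500),(205,545),(150,490)): print("tab",o(*q,53))
s=env.get_state();print(s["tcp_pos"],s["dq"].round(3),s["wrist_force"])
E
```

```text
fit r105 [588.17775905  70.71091214]
rail [484.80206006 131.76844085] [469.05105979  37.36422083] [536.22122615  27.47923302] 95.70919896586075 67.89362439606406 80.52766079377346 171.6282508882998
pocket centre [510.51164311  79.62383694] lid [510.20639939  80.73921325]
78.43218933841263 80.88206269865371 173.52939036166853 50.04954308937116
axis side [585.96257987  68.63515824] [-0.57593726 -0.05087951  0.5708729  -0.05900386]
tab [414.73702512  89.14447117]
tab [413.32254256  57.02600894]
tab [398.39171047  32.72866023]
tab [405.21634309  76.33709835]
[691.38284068  51.22613156 114.62329655] [ 0.007 -0.001  0.003  0.003  0.001 -0.001 -0.001] [ 5.86453795 -5.43034193 -1.48297302]
```

```bash
python3 - <<'E'
from h import *
a=crop("pics/t8.png",255,120,110,125,5);cv2.imwrite("pics/t9.png",a[:600])
E
```

```text
(no output)
```

The picture quota is used up, so I go on numerically. The pocket now points to about 171° and the tab to about 178.4°, so about 7.5° more is needed.

```bash
python3 - <<'E'
from h import *
s=env.get_state();R=rot(s);p=s["tcp_pos"]
ax=np.array([587,69.7]);r=p[:2]-ax;print(np.linalg.norm(r),np.degrees(np.arctan2(*r[::-1])))
for a in(4,8,9):
    c,d=np.cos(np.radians(a)),np.sin(np.radians(a));q=ax+np.array([[c,-d],[d,c]])@(r*105.5/106)
    print(a,np.round(R.T@np.r_[q-p[:2],0]/1000,4))
E
```

```text
106.00500575118237 -10.036385860374638
4 [ 0.0017 -0.0072 -0.    ]
8 [ 0.0034 -0.0144 -0.    ]
9 [ 0.0037 -0.0162 -0.    ]
```

```bash
python3 -m crank '[[[0,0,0],[0.001,-0.004,0],0],[[0,0,0],[0.0017,-0.0075,0],0],[[0,0,0],[0.0025,-0.011,0],0],[[0,0,0],[0.003,-0.0145,0],0],[[0,0,0],[0.003,-0.0145,0],0],[[0,0,0],[0.003,-0.0145,0],0],[[0,0,0],[0.003,-0.0145,0],0],[[0,0,0],[0.003,-0.0145,0],0],[[0,0,0],[0.003,-0.0145,0],0],[[0,0,0],[0.003,-0.0145,0],0]]'
python3 - <<'E'
from h import *
s=env.get_state();p=s["tcp_pos"];print(p,s["dq"].round(3),s["wrist_force"],s["grip_width"])
r=p[:2]-[587,69.7];print(np.linalg.norm(r),np.degrees(np.arctan2(*r[::-1])))
# line-fit the frame: correlate the rail model with edges in side & top over pocket angle, calibrating against the first pictures
u=np.linspace(-1,1,200)
def score(f,E,ax,th):
    c,d=np.cos(th),np.sin(th);rad=np.array([c,d]);tan=np.array([-d,c]);tot=0
    for zz,a,b in((90,26,40),):   # lid outline
        for P0,P1 in(((a,-b),(a,b)),((-a,-b),(-a,b)),((-a,b),(a,b)),((-a,-b),(a,-b))):
            for k in np.linspace(0,1,60):
                q=np.array(P0)*(1-k)+np.array(P1)*k
                x=np.array(ax)+rad*(75+q[0])+tan*q[1]
                uv=proj(f,[*x,zz]);tot+=cv2.getRectSubPix(E,(1,1),(float(uv[0]),float(uv[1])))[0,0]
    return tot/240
for n in("side","top"):
    f=env.grab_frame(n);cv2.imwrite(f"pics/e_{n}.png",f["color"][:,:,::-1])
    g=cv2.GaussianBlur(cv2.cvtColor(f["color"],cv2.COLOR_RGB2GRAY).astype(np.float32),(0,0),1)
    E=np.hypot(cv2.Sobel(g,cv2.CV_32F,1,0),cv2.Sobel(g,cv2.CV_32F,0,1))
    best=sorted(((score(f,E,(x,y),np.radians(t)),t,x,y) for t in range(164,194) for x in range(581,592,2) for y in range(64,75,2)),reverse=True)[:6]
    print(n,best)
E
```

```text
time: 14.47
tcp_pos: [693.1, 66.7, 114.6]
eef_rot: [0.002, 0.997, 0.08, 0.005]
wrist_force: [4.7, -3.1, -2.2]
grip_width: 0.192
[693.13637283  66.68501423 114.63276873] [-0.001  0.    -0.001  0.001  0.001  0.    -0.002] [ 4.70084149 -3.0715009  -2.22631959] 0.192454447919975
106.1791871212061 -1.627147342655612
side [(np.float32(106.7755), 180, 585, 72), (np.float32(106.50277), 180, 583, 72), (np.float32(106.31341), 182, 583, 74), (np.float32(106.133705), 179, 585, 70), (np.float32(105.576485), 179, 583, 70), (np.float32(105.48799), 181, 583, 74)]
top [(np.float32(79.38176), 164, 591, 74), (np.float32(77.073555), 164, 589, 74), (np.float32(73.737625), 176, 587, 72), (np.float32(73.67164), 164, 587, 74), (np.float32(73.650665), 177, 587, 74), (np.float32(73.301674), 165, 591, 74)]
```

```bash
python3 - <<'E'
from h import *
for i in range(4):
    for _ in range(3): f=env.grab_frame("side")
    s=env.get_state();print(s["time"],s["tcp_pos"].round(2),s["wrist_force"].round(1),s["grip_width"].round(3),abs(s["dq"]).max().round(3))
E
```

```text
Traceback (most recent call last):
AttributeError: 'float' object has no attribute 'round'
```

```bash
python3 - <<'E'
from h import *
for i in range(3):
    for _ in range(3): f=env.grab_frame("side")
    s=env.get_state();print(s["time"],s["tcp_pos"].round(2),s["wrist_force"].round(1),s["grip_width"],abs(s["dq"]).max())
# tab direction check: dark pixels of tab in side first picture vs now, and rail check at current angle
im=cv2.imread("pics/e_side.png").astype(int);d=(im.max(2)<55).astype(np.uint8)
n,l,st,c=cv2.connectedComponentsWithStats(d);print([(st[i].tolist(),c[i].round(1).tolist()) for i in range(1,n) if 255<c[i][0]<300 and 195<c[i][1]<240 and st[i][4]>20])
ax=np.array([586,69.2])
for t in(176,178.4,181):
    u=np.array([np.cos(np.radians(t)),np.sin(np.radians(t))]);v=np.array([-u[1],u[0]])
    print(t,"tab top",[proj(f,[*(ax+u*a+v*b),53]).round(1).tolist() for a,b in((150,-18),(150,18),(170,18),(170,-18))])
E
```

```text
14.8667 [693.11  66.68 114.62] [ 5.4 -4.2 -1. ] 0.19298137801072776 0.0014245136683514448
15.0167 [693.14  66.67 114.62] [ 5.2 -4.6 -0.8] 0.19373877311885976 0.0012438701941138645
15.1667 [693.15  66.67 114.65] [ 4.7 -3.9 -0.9] 0.19269168440751877 0.0008615503541891777
[([278, 186, 42, 25, 353], [298.9, 198.0]), ([269, 207, 24, 23, 318], [278.6, 217.9])]
176 tab top [[272.6, 205.3], [282.4, 213.2], [276.3, 217.9], [266.6, 209.9]]
178.4 tab top [[274.1, 206.8], [284.4, 214.4], [278.6, 219.3], [268.3, 211.6]]
181 tab top [[275.8, 208.4], [286.6, 215.6], [281.1, 220.7], [270.3, 213.4]]
```

The tab corners seen, (275,207), (283,214), (280,220) and (269,212), match a direction of about 178.5–179°. The pocket is at about 178.4–180°, and the arm is steady and gripping. Handing in.

```bash
python3 -c "
from bench import env
print(env.hand_in())"
```

```text
the job is handed in; nothing more can be done
None
```

I lowered the carton into the pocket, let go of it, then gripped the post and turned the disc about 79° counter-clockwise to face the tab. I handed the job in at about 15 s, still holding the post; no verdict was reported.

- **Carton:** It went down until the wrist felt contact, and every picture since shows it square inside the rails. At the last picture, about 8° before the disc's final position, the measured lid and pocket centres were about 1 mm apart.
- **Alignment:** The pocket points to about 178.4° from the tool position, or about 180° from a side-view fit. The tab is at about 178.5–179°, so the difference is under 2°, and 6.9° is allowed.
- **Hold:** The tool stayed still to about 0.05 mm over the last 0.3 s. The fingers are closed on the post at the expected width, and the wrist feels about 4 N of spring load.
- **Checks that disagreed or were missing:**
  - The top-view angle fit was not usable, probably because the arm blocked the view.
  - The wrist felt about 5 N pushing outward from the axis, probably from a 1–2 mm error in my axis estimate.
  - I had used all 12 pictures before the final turn, so the end position was checked only by numbers.
- **Tin, tape roll and tray:** The arm stayed clear of all three, but I did not measure them again at the end.

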